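# Swing the bench magnifier over the ring and lock its arm

### The arm

A 6-joint arm with a two-finger parallel gripper is mounted at the origin on a cart in front of the work surface, level with it; the furniture and walls round the work are solid. World frame = base frame: x ahead of the robot, y to its left, z up, the work surface at z = 0. Lengths are in m, angles in rad, forces in N, time in s.
With the tool pointing down it reaches from about 0.225 to 0.725 m from the base axis. Payload 3.1 kg.
Tool frame: the origin (TCP) lies at the very end of the fingers, on their centre line; the grasp point (between the pads) lies 19 mm behind it; z points along the fingers, y is the line along which they close (so a half turn about z gives the same grasp; the last joint's range is limited). The gripper opens to 85 mm and grips with 20 to 120 N. Pads are 22 mm wide; open, the fingers measure 114 mm over their backs; the gripper's body (76 mm by 85 mm) begins 54 mm behind the grasp point. The pads swing forward as they close: fully open they stand 13 mm farther back than shut.
Start: joints at [-1.355, 0.048, 0.099, 1.622, 0, 1.443], TCP at [0.177, -0.494, 0.203] pointing down, gripper open.
Joint ranges: [-2.91, 2.91], [-0.99, 1.94], [-1.21, 1.42], [-2.12, 2.29], [-1.49, 1.47], [-3.14, 3.14]. Speed limits (rad/s): [2.79, 2.79, 3.14, 3.14, 3.14, 3.14].

### API

Orientations are given as a rotation vector (axis times angle).
In Python, from rig import bot gives the robot as it stands. The module is installed in compiled form; this text tells all that it offers.
- The arm moves only by the tool step_arm, never from a script. Its argument "moves" is a list of rows, each a list of 2 entries, a list of its own where there are three numbers: the shift along the tool's x, y, z in m, then the turn, a rotation vector about the tool's x, y, z in degrees. In form: [[[x, y, z], [rx, ry, rz]], ...]. A call has 1 to 5 rows; each row shifts and turns the commanded pose from where the row before left it, along the tool's axes as they then stand; what a row does not reach is not made up. A row lasts 1/12 s, in which the tool goes at most 41.7 mm and 7.16 degrees, less where a joint would pass 70% of its speed; a pose out of reach is approached as far as the arm can. A call is refused whole if a number of a shift passes 0.0417 or a number of a turn 7.16, either way. A call with a gripper value outside its range is refused whole. "hand" is the finger opening in m, from 0 to 0.0854, set as the call begins (left out, the last holds). The fingers move at their own pace and stop on an object; "squeeze" is the grip in N (left out, the last holds). Time passes only in rows, so rows that do not move let the fingers close. It gives the time, the measured TCP pose, the force, the opening and the grip force at its end, in the units of the state.
- bot.sense(): the state, without advancing time (a new reading comes with each control period).
- bot.grab_frame(name): name is "scene" or "top" or "wrist"; returns a dict with "pixels" (420x560x3 uint8, red, green, blue), "fx", "fy", "cx", "cy" (pixels), "position" and "rotation" of the camera in the world. Camera axes: x right, y up, looking along -z (the intrinsics and any distortion apply to the point x, -y, -z); pixel columns grow to the right and rows downward; lengths in m; the calibration is good to about 2 mm. A picture is of the moment at which its call begins. There is no depth.
- bot.finish_job(): hands the job in; it is judged then, once.
Trained networks look in the newest picture that a camera, given by its name, has taken for a name from the list of things; names that differ only in an ending like _2 or _b are one class to them, and where a whole thing is asked for, a point or a joint stands for the part that bears it (a point fixed in the world has none). Each returns a list of dicts, best first, with "confidence" (0 to 1); they miss things now and then, are a little off and sometimes report something else, mostly with a low value. They report only what shows in the picture. A call takes as long as a camera call. They do not tell look-alikes from the thing itself.
- bot.find_in(target, camera): "point" ([x, y, z] in m, in world coordinates, good to about 4 mm: the middle of the surface that is visible of it).
- bot.trace(target, camera): "region" (420x560 bool, what is visible of it).
- bot.spot_point(target, camera): "point" ([x, y, z] in m, in world coordinates, good to about 4 mm: a listed point, or the origin of a listed thing).
The state is a dict: "time": time; "qpos": joint angles; "joint_vel": joint speeds; "tau": joint torques, N m; "tool_pos": TCP position; "tool_rot": TCP orientation; "force": force on the tool from outside, world axes, zero at the start; "wrist_torque": the same for the moment, N m; "gripper_width": opening from 0.0 (shut) to 1.0 (fully open); "grip_force": force on a finger pad.
Only numpy, scipy, OpenCV 4.12 (cv2) and the standard library are available. Lean on these libraries where they do the work, as an engineer would, in place of code of your own. Each camera call takes 0.05 s, during which the arm holds its last target. There are 200 camera calls.

### The job

The ring on the steel block is to be inspected: push the arm of the bench magnifier round with a fingertip until the lens is centred over the ring, as nearly as its swing allows. Only then push the small clamp lever on top of the column clockwise (seen from above) all the way round to its stop, leaving the lens over the ring. Take hold of nothing, and leave the ring, the block, the flux jar, the borax cone and the jar lid where they stand.

Things in the scene. Friction and masses are not known exactly. Their poses are not given: they have to be found in the camera images.
- stand: bench magnifier stand fixed to the bench: round dark steel foot 90 mm across, upright column 18 mm thick, 157 mm high with the clamp lever. Origin: on the bench under the column's axis, about which both arm and lever turn. Its front is its -x axis (towards the robot, turned by up to 12 degrees), z up
- loupe_arm (a joint): swing of the magnifier's level arm about the column, rad, -1.2 to 1.2; at q the arm points along (-cos q, -sin q) in the stand's frame: 0 straight to the front, positive counter-clockwise from above. Friction, no spring: 1 to 2 N on the rod moves it and it stays where left
- rod_middle (a point): point on the axis of the arm's round steel rod, 90 mm out from the column's axis, 110 mm above the bench; the rod is 12 mm thick, level, and bare from 17 to 138 mm out
- lens_center (a point): centre of the clear round lens at the end of the arm, 180 mm out from the column's axis, 110 mm above the bench; its black rim is 86 mm across outside and 10 mm thick
- clamp_lever (a joint): turn of the clamp lever on top of the column, rad: 0 open, 1.6 at its stop; starts at 0 to 0.3, grows clockwise from above. At 0 it points along (-0.342, -0.940) in the stand's frame (right of front), passes over the front and ends 22 degrees left of it. Friction, no spring: about 2 N near the ball turns it and it stays where left; it does not drag the arm along
- lever_ball (a point): centre of the black ball, 18 mm across, at the clamp lever's end, 68 mm out from the column's axis, 145 mm above the bench. The lever is a level steel rod 9 mm thick on a hub of 15 mm radius, with 24 mm clear height between it and the arm's rod below
- gold_ring: plain brass-coloured signet ring, 26 mm across, 5 mm high, lying loose in the middle part of the steel block's top; origin: centre of its underside, 16 mm above the bench
- bench_block: loose square bright steel block, 67 x 67 x 16 mm, under the ring; to the left or to the right of the arm, about 180 mm from the column; origin: centre of its underside
- flux_jar: loose small open round jar, 47 mm across, 35 mm high, on the other side of the arm from the ring; not to be moved; origin: centre of its underside
- borax_cone: loose white cone standing upright on the bench near the stand, 22 mm across, 46 mm high; not to be moved; origin: centre of its underside
- jar_lid: loose round light-blue screw lid lying on the bench in front of the stand, 49 mm across, 9 mm high; not to be moved; origin: centre of its underside
Mind the look-alikes: they are no part of the job. Leave any blue or red look-alike of the gold_ring alone.

How it is judged:
On the way, in this order (a step that is already met when the one before it is completed fails the run):
1. the lens rests centred over the ring (horizontal distance between lens_center and gold_ring below 0.02 m and velocity of joint loupe_arm between -0.03 and 0.03 rad/s), for 0.2 s.
2. the clamp lever is pushed round to its stop (value of joint clamp_lever above 1.5 rad), for 0.2 s.
At the end, for the whole second after the job is handed in: the lens centre is within 20 mm horizontally of the ring's centre, the arm is at rest, and the clamp lever stands at its stop (beyond 1.5 of 1.6 rad) (all of step 1 and value of joint clamp_lever above 1.5 rad); the robot touches nothing.
It fails at once if the ring is moved by more than 10 mm or lifted (distance of gold_ring from where it was at the start of the episode above 0.01 m).
It fails at once if the steel block is moved by more than 10 mm or lifted (distance of bench_block from where it was at the start of the episode above 0.01 m).
It fails at once if the flux jar is moved by more than 10 mm or lifted (distance of flux_jar from where it was at the start of the episode above 0.01 m).
It fails at once if the jar lid is moved by more than 10 mm or lifted (distance of jar_lid from where it was at the start of the episode above 0.01 m).
It fails at once if the borax cone is moved by more than 10 mm, lifted or tipped (distance of borax_cone from where it was at the start of the episode above 0.01 m or angle between borax_cone's own z axis and vertical above 0.3 rad).
It also fails if it takes over 51 s, if anything falls off the work surface, if the arm or the gripper's body presses on something with over 40 N, if the wrist force passes 120 N, or if a joint passes its speed limit or range.

## Working session

There is one attempt and no reset: what is moved stays moved. The work goes in short steps, Python scripts to look and compute and a tool call to move; the robot and the scene stay as the last step left them, time stands still between calls to the robot, and variables do not carry over. Pictures are saved under pics/ and viewed, at most 10 in all, crops included, and the job is handed in when it is done.

Besides the shell and the picture viewer there is one more tool, called after "Call:" as name(argument=value, ...) on one line, values as JSON. step_arm: Moves the arm, as the interface text tells. Its arguments: {"type":"object","properties":{"moves":{"type":"array","items":{"type":"array"}},"hand":{"type":"number"},"squeeze":{"type":"number"}},"required":["moves"]}

```bash
mkdir -p pics; python3 - <<'E'
from rig import bot
import cv2,numpy as np
for c in ["scene","top"]:
    f=bot.grab_frame(c); cv2.imwrite(f"pics/{c}0.png",f["pixels"][:,:,::-1])
    print(c,np.round(f["position"],3))
    for t in ["stand","rod_middle","lens_center","lever_ball","gold_ring","bench_block","flux_jar","borax_cone","jar_lid"]:
        r=bot.spot_point(t,c)
        print(t,[(np.round(d["point"],3).tolist(),round(d["confidence"],2)) for d in r[:3]])
s=bot.sense();print({k:np.round(v,3).tolist() for k,v in s.items()})
E
```

```text
scene [0.157 0.571 0.678]
stand [([0.639, 0.075, 0.001], 0.96), ([0.616, 0.01, 0.146], 0.25)]
rod_middle [([0.551, 0.071, 0.107], 0.56)]
lens_center [([0.461, 0.07, 0.111], 0.85)]
lever_ball [([0.617, 0.01, 0.144], 0.6), ([0.485, 0.037, 0.003], 0.43)]
gold_ring [([0.51, 0.259, -0.003], 0.71), ([0.483, 0.178, 0.018], 0.55), ([0.575, 0.184, 0.002], 0.42)]
bench_block [([0.484, 0.175, 0.001], 0.85)]
flux_jar [([0.526, -0.073, -0.004], 0.63)]
borax_cone [([0.556, 0.036, 0.0], 0.68)]
jar_lid [([0.487, 0.038, -0.0], 0.58)]
top [0.489 0.061 0.992]
stand [([0.64, 0.079, 0.002], 0.84)]
rod_middle [([0.556, 0.074, 0.111], 0.94)]
lens_center [([0.459, 0.071, 0.108], 0.85)]
lever_ball [([0.62, 0.008, 0.143], 0.66), ([0.555, 0.072, 0.11], 0.6)]
gold_ring [([0.619, 0.008, 0.146], 0.66), ([0.574, 0.176, 0.0], 0.59), ([0.49, 0.174, 0.013], 0.46)]
bench_block [([0.487, 0.173, -0.001], 0.8)]
flux_jar [([0.53, -0.072, 0.003], 0.92)]
borax_cone [([0.561, 0.037, -0.001], 0.65)]
jar_lid [([0.553, 0.074, 0.108], 0.49), ([0.487, 0.042, -0.003], 0.48)]
{'time': 1.0, 'qpos': [-1.355, 0.048, 0.099, 1.622, 0.0, 1.443], 'joint_vel': [-0.001, 0.001, 0.0, -0.0, -0.0, 0.001], 'tau': [0.0, -33.866, 32.017, 0.001, -0.0, -0.0], 'tool_pos': [0.177, -0.494, 0.203], 'tool_rot': [3.095, 0.537, 0.0], 'force': [-0.768, -0.357, 0.143], 'wrist_torque': [-0.039, 0.013, -0.042], 'grip_force': 0.0, 'gripper_width': 1.002}
```

View pics/scene0.png

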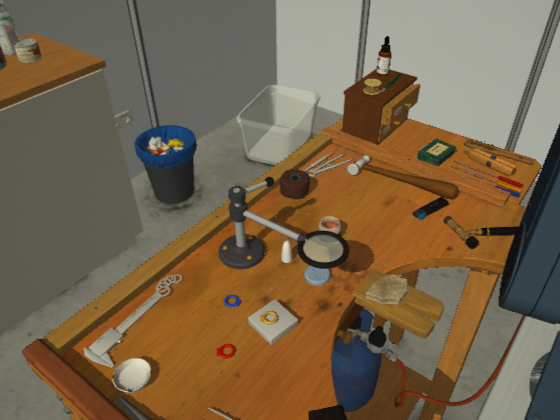

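View pics/top0.png

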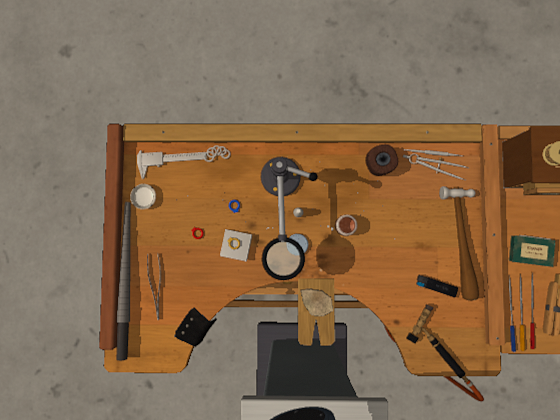

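The scene picture shows the arm pointing front, with the lens at about (325,248). The ring on its block is at (270,317), and blue and red look-alikes lie loose on the bench. The top picture agrees: lens (283,258), ring (235,242), lever ball (313,176). The lens has to swing about 0.61 rad to +y. First I'll close the fingers and turn the tool to yaw 90°, so that tool x is world +y and tool y is world +x.

Call:
step_arm(moves=[[[0,0,0],[0,0,-7.03]],[[0,0,0],[0,0,-7.03]],[[0,0,0],[0,0,-7.03]],[[0,0,0],[0,0,-7.03]],[[0,0,0],[0,0,-7.03]]], hand=0)

```text
time: 1.42
tool_pos: [0.1769, -0.4943, 0.2034]
tool_rot: [2.784, 1.455, 0.0]
force: [-0.3, -1.0, 0.0]
gripper_width: 0.302
grip_force: 0.0
```

Call:
step_arm(moves=[[[0,0,0],[0,0,-7.03]],[[0,0,0],[0,0,-7.03]],[[0,0,0],[0,0,-7.03]],[[0,0,0],[0,0,-7.03]],[[0,0,0],[0,0,-7.03]]])

```text
time: 1.83
tool_pos: [0.177, -0.4943, 0.2034]
tool_rot: [2.215, 2.228, 0.0]
force: [-0.8, 0.3, -0.6]
gripper_width: -0.002
grip_force: 0.0
```

Call:
step_arm(moves=[[[0.03,0.02,0],[0,0,0]],[[0.03,0.02,0],[0,0,0]],[[0.03,0.02,0],[0,0,0]],[[0.03,0.02,0],[0,0,0]],[[0.03,0.02,0],[0,0,0]]])

```text
time: 2.25
tool_pos: [0.2775, -0.3429, 0.2035]
tool_rot: [2.222, 2.22, 0.0]
force: [0.4, -1.1, 0.2]
gripper_width: -0.003
grip_force: 0.0
```

Call:
step_arm(moves=[[[0.03,0.02,0],[0,0,0]],[[0.03,0.02,0],[0,0,0]],[[0.03,0.02,0],[0,0,0]],[[0.03,0.02,0],[0,0,0]],[[0.03,0.02,0],[0,0,0]]])

```text
time: 2.67
tool_pos: [0.3777, -0.1928, 0.2037]
tool_rot: [2.221, 2.22, 0.0]
force: [0.3, -0.7, -0.0]
gripper_width: -0.003
grip_force: 0.0
```

Call:
step_arm(moves=[[[0.03,0.022,0],[0,0,0]],[[0.03,0.022,0],[0,0,0]],[[0.03,0.022,0],[0,0,0]],[[0.03,0.022,0],[0,0,0]],[[0.03,0.022,0],[0,0,0]]])

```text
time: 3.08
tool_pos: [0.4878, -0.0425, 0.2036]
tool_rot: [2.221, 2.221, 0.0]
force: [0.8, -1.2, 0.9]
gripper_width: -0.001
grip_force: 0.0
```

Call:
step_arm(moves=[[[0.03,0.021,0],[0,0,0]],[[0.03,0.021,0],[0,0,0]],[[0,0,0.02],[0,0,0]],[[0,0,0.02],[0,0,0]],[[0,0,0.02],[0,0,0]]])

```text
time: 3.5
tool_pos: [0.5297, 0.0167, 0.1429]
tool_rot: [2.219, 2.223, 0.001]
force: [0.2, -0.4, 0.1]
gripper_width: -0.0
grip_force: 0.0
```

Call:
step_arm(moves=[[[0,0,0.02],[0,0,0]],[[0,0,0.02],[0,0,0]],[[0,0,0.008],[0,0,0]],[[0,0,0],[0,0,0]]])

```text
time: 3.83
tool_pos: [0.5268, 0.0159, 0.0926]
tool_rot: [-2.218, -2.218, 0.005]
force: [-0.7, -0.7, -0.0]
gripper_width: -0.002
grip_force: 0.0
```

```bash
python3 - <<'E'
from rig import bot
import cv2,numpy as np
f=bot.grab_frame("scene"); cv2.imwrite("pics/scene1.png",f["pixels"][150:350,150:420,::-1].repeat(2,0).repeat(2,1))
s=bot.sense();print({k:np.round(s[k],3).tolist() for k in("time","tool_pos","force","qpos")})
E
```

```text
{'time': 3.883, 'tool_pos': [0.528, 0.016, 0.095], 'force': [0.371, -0.247, -0.411], 'qpos': [-0.097, 0.063, -0.102, 1.409, 0.0, 1.474]}
```

View pics/scene1.png

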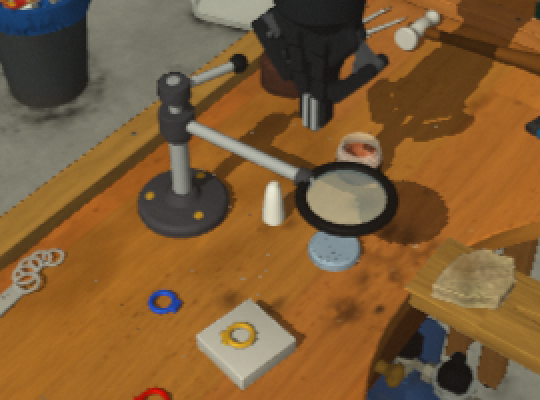

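The scene crop shows the closed fingertips at about (312,115), clear on the right of the rod. Nothing has moved so far. Next I'll approach the rod and push it along the arc, turning the tool with it.

Call:
step_arm(moves=[[[0.012,0,0],[0,0,0]],[[0.012,0,0],[0,0,0]],[[0.008,0,0],[0,0,0]],[[0.004,0,0],[0,0,0]],[[0.003,0,0],[0,0,0]]])

```text
time: 4.3
tool_pos: [0.5295, 0.0559, 0.0963]
tool_rot: [2.219, 2.222, 0.002]
force: [0.2, -0.5, -0.6]
gripper_width: 0.003
grip_force: 0.0
```

Call:
step_arm(moves=[[[0.004,-0.0006,0],[0,0,2]],[[0.004,-0.0006,0],[0,0,2]],[[0.004,-0.0006,0],[0,0,2]],[[0.004,-0.0006,0],[0,0,2]],[[0.004,-0.0006,0],[0,0,2]]])

```text
time: 4.72
tool_pos: [0.5275, 0.0752, 0.0957]
tool_rot: [2.408, 2.017, 0.0]
force: [-1.2, -1.1, 0.3]
gripper_width: 0.003
grip_force: 0.0
```

Call:
step_arm(moves=[[[0.004,-0.0006,0],[0,0,2]],[[0.004,-0.0006,0],[0,0,2]],[[0.004,-0.0006,0],[0,0,2]],[[0.004,-0.0006,0],[0,0,2]],[[0.004,-0.0006,0],[0,0,2]]])

```text
time: 5.13
tool_pos: [0.5295, 0.0953, 0.0957]
tool_rot: [2.575, 1.8, 0.0]
force: [0.1, -0.2, 0.7]
gripper_width: 0.0
grip_force: 0.0
```

```bash
cat > m.py <<'E'
from rig import bot
import cv2,numpy as np,sys
def look(n=0,ts=("lens_center","rod_middle","gold_ring","lever_ball","stand")):
    for c in ["scene","top"]:
        f=bot.grab_frame(c)
        if n: cv2.imwrite(f"pics/{c}{n}.png",f["pixels"][120:360,150:430,::-1].repeat(2,0).repeat(2,1))
        for t in ts:
            print(c,t,[(np.round(d["point"],3).tolist(),round(d["confidence"],2)) for d in bot.spot_point(t,c)[:3]])
    s=bot.sense();print({k:np.round(s[k],3).tolist() for k in("time","tool_pos","force","qpos")})
look(*sys.argv[1:])
E
python3 m.py
```

```text
scene lens_center [([0.482, 0.177, 0.02], 0.71), ([0.461, 0.069, 0.111], 0.64)]
scene rod_middle [([0.551, 0.075, 0.108], 0.84)]
scene gold_ring [([0.51, 0.261, -0.003], 0.69), ([0.481, 0.176, 0.019], 0.67), ([0.575, 0.185, -0.001], 0.49)]
scene lever_ball []
scene stand [([0.636, 0.078, 0.002], 0.78)]
top lens_center []
top rod_middle [([0.532, -0.069, -0.003], 0.37)]
top gold_ring [([0.508, 0.258, -0.001], 0.52)]
top lever_ball [([0.618, 0.008, 0.146], 0.46)]
top stand []
{'time': 5.733, 'tool_pos': [0.529, 0.095, 0.095], 'force': [-0.534, -0.122, -0.997], 'qpos': [0.053, 0.084, -0.078, 1.409, -0.0, 1.973]}
```

```bash
python3 m.py 2 | tail -1
```

```text
{'time': 6.333, 'tool_pos': [0.529, 0.095, 0.095], 'force': [0.148, -1.111, 0.249], 'qpos': [0.053, 0.084, -0.077, 1.409, 0.0, 1.973]}
```

View pics/scene2.png

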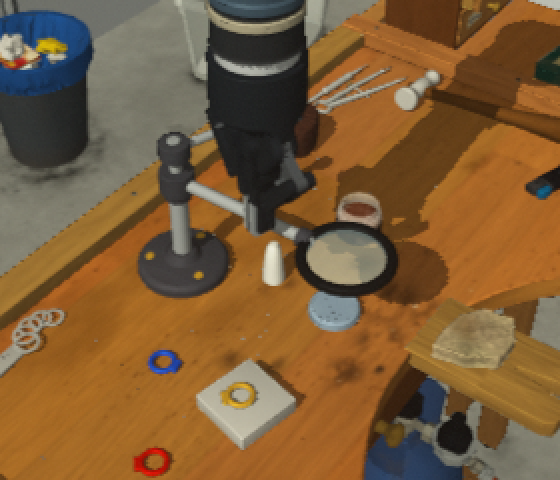

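```bash
python3 - <<'E'
from rig import bot
import numpy as np
f=bot.grab_frame("scene");R=np.array(f["rotation"]);p=np.array(f["position"])
def pr(x):
    c=R.T@(np.array(x)-p);return np.round([f["cx"]+f["fx"]*c[0]/-c[2],f["cy"]-f["fy"]*c[1]/-c[2]],1)
for n,x in dict(tcp=(.529,.095,.095),up=(.529,.095,.145),ring=(.485,.176,.021),lens=(.46,.0705,.11),rod90=(.55,.074,.11),rod112=(.528,.0735,.11),col=(.64,.077,.11)).items():
    q=pr(x);print(n,q,"crop",(q-[150,120])*2)
print({k:np.round(v,2).tolist() for k,v in f.items() if k not in("pixels",)})
E
```

```text
Traceback (most recent call last):
IndexError: invalid index to scalar variable.
```

```bash
cat > proj.py <<'E'
from rig import bot
import numpy as np
from scipy.spatial.transform import Rotation as Ro
def mk(f):
    r=np.array(f["rotation"],float)
    R=r if r.shape==(3,3) else (Ro.from_rotvec(r) if r.size==3 else Ro.from_quat(r)).as_matrix()
    p=np.array(f["position"])
    def pr(x):
        c=R.T@(np.array(x)-p);return np.array([f["cx"]+f["fx"]*c[0]/-c[2],f["cy"]-f["fy"]*c[1]/-c[2]])
    return pr
E
python3 - <<'E'
from proj import *
f=bot.grab_frame("scene");print(f["rotation"],[k for k in f]);pr=mk(f)
for n,x in dict(tcp=(.529,.095,.095),up=(.529,.095,.145),ring=(.485,.176,.021),lens=(.46,.0705,.11),rod90=(.55,.074,.11),rod112=(.528,.0735,.11),col=(.64,.077,.11)).items():
    print(n,np.round((pr(x)-[150,120])*2))
E
```

```text
[ 0.36817446 -1.07835927 -2.29038241] ['pixels', 'fx', 'fy', 'cx', 'cy', 'position', 'rotation']
tcp [259. 251.]
up [258. 207.]
ring [242. 391.]
lens [342. 256.]
rod90 [254. 215.]
rod112 [275. 225.]
col [174. 177.]
```

```bash
python3 - <<'E'
from proj import *
import cv2
f=bot.grab_frame("scene");pr=mk(f)
print(np.round((pr((.528,.016,.095))-[150,150])*2), np.round((pr((.528,.016,.115))-[150,150])*2))
im=f["pixels"][170:270,220:340,::-1]
cv2.imwrite("pics/c3.png",cv2.resize(im,None,fx=6,fy=6,interpolation=cv2.INTER_CUBIC))
E
```

```text
[313. 143.] [313. 126.]
```

View pics/c3.png

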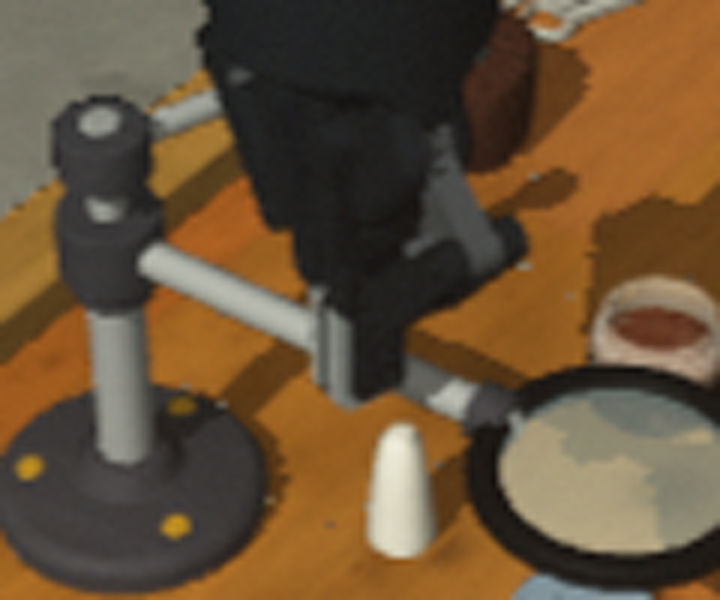

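The close crop shows the fingertip at (355,400), in front of the rod and reaching only to about rod height. Projection puts the real tip about 19 mm above the reported TCP, so it skimmed over the rod without moving it. I'll lift, go back, and come down about 22 mm lower.

Call:
step_arm(moves=[[[0,0,-0.02],[0,0,0]],[[0,0,-0.02],[0,0,0]],[[0,0,0],[0,0,-7]],[[0,0,0],[0,0,-7]],[[0,0,0],[0,0,-6]]])

```text
time: 6.9
tool_pos: [0.5298, 0.095, 0.1362]
tool_rot: [2.214, 2.227, 0.002]
force: [-0.1, -0.3, 0.8]
gripper_width: -0.004
grip_force: 0.0
```

Call:
step_arm(moves=[[[-0.025,0,0],[0,0,0]],[[-0.025,0,0],[0,0,0]],[[-0.02,0,0],[0,0,0]],[[0,0,0.02],[0,0,0]],[[0,0,0.02],[0,0,0]]])

```text
time: 7.32
tool_pos: [0.5311, 0.0235, 0.0969]
tool_rot: [2.221, 2.216, 0.005]
force: [-0.3, 0.3, -1.2]
gripper_width: 0.004
grip_force: 0.0
```

Call:
step_arm(moves=[[[0,0,0.012],[0,0,0]],[[0,0,0.012],[0,0,0]],[[0.01,0,0],[0,0,0]],[[0.01,0,0],[0,0,0]],[[0.008,0,0],[0,0,0]]])

```text
time: 7.73
tool_pos: [0.5298, 0.0544, 0.0723]
tool_rot: [2.22, 2.222, 0.002]
force: [-0.7, -1.5, -1.1]
gripper_width: 0.001
grip_force: 2.9
```

Call:
step_arm(moves=[[[0.004,-0.0006,0],[0,0,2]],[[0.004,-0.0006,0],[0,0,2]],[[0.004,-0.0006,0],[0,0,2]],[[0.004,-0.0006,0],[0,0,2]],[[0.004,-0.0006,0],[0,0,2]]])

```text
time: 8.15
tool_pos: [0.5281, 0.0741, 0.0727]
tool_rot: [2.406, 2.018, 0.001]
force: [0.1, -1.0, -1.1]
gripper_width: -0.002
grip_force: 0.6
```

```bash
python3 m.py
```

```text
scene lens_center [([0.459, 0.1, 0.11], 0.65)]
scene rod_middle [([0.551, 0.089, 0.106], 0.61)]
scene gold_ring [([0.573, 0.188, -0.001], 0.63), ([0.512, 0.262, -0.002], 0.5), ([0.483, 0.177, 0.018], 0.45)]
scene lever_ball []
scene stand [([0.636, 0.075, 0.003], 0.62)]
top lens_center []
top rod_middle []
top gold_ring [([0.508, 0.256, -0.002], 0.58)]
top lever_ball []
top stand [([0.641, 0.077, 0.003], 0.85)]
{'time': 8.75, 'tool_pos': [0.528, 0.073, 0.071], 'force': [-0.585, -0.124, -0.297], 'qpos': [0.011, 0.08, -0.13, 1.361, 0.0, 1.757]}
```

Contact is made and the arm is swinging, now at about 7°. I'll go on 20° more, then measure.

Call:
step_arm(moves=[[[0.004,-0.0006,0],[0,0,2]],[[0.004,-0.0006,0],[0,0,2]],[[0.004,-0.0006,0],[0,0,2]],[[0.004,-0.0006,0],[0,0,2]],[[0.004,-0.0006,0],[0,0,2]]])

```text
time: 9.17
tool_pos: [0.5292, 0.0927, 0.0713]
tool_rot: [2.575, 1.799, -0.002]
force: [-1.3, -0.7, 1.3]
gripper_width: 0.001
grip_force: 0.6
```

Call:
step_arm(moves=[[[0.004,-0.0006,0],[0,0,2]],[[0.004,-0.0006,0],[0,0,2]],[[0.004,-0.0006,0],[0,0,2]],[[0.004,-0.0006,0],[0,0,2]],[[0.004,-0.0006,0],[0,0,2]]])

```text
time: 9.58
tool_pos: [0.5344, 0.1123, 0.0712]
tool_rot: [-2.722, -1.568, 0.003]
force: [-1.2, -0.5, 0.9]
gripper_width: 0.0
grip_force: 0.6
```

```bash
python3 m.py 4
```

```text
scene lens_center [([0.479, 0.161, 0.11], 0.88), ([0.558, 0.122, 0.105], 0.45), ([0.558, 0.039, -0.0], 0.4)]
scene rod_middle [([0.562, 0.118, 0.107], 0.85)]
scene gold_ring [([0.482, 0.177, 0.019], 0.69), ([0.511, 0.262, -0.004], 0.69), ([0.634, 0.076, 0.002], 0.66)]
scene lever_ball []
scene stand [([0.636, 0.077, 0.003], 0.78)]
top lens_center []
top rod_middle []
top gold_ring []
top lever_ball [([0.621, 0.007, 0.146], 0.85)]
top stand [([0.64, 0.08, 0.007], 0.56), ([0.526, -0.071, 0.002], 0.17)]
{'time': 10.183, 'tool_pos': [0.535, 0.113, 0.071], 'force': [-0.352, 0.298, -0.271], 'qpos': [0.085, 0.116, -0.091, 1.364, -0.0, 2.179]}
```

View pics/scene4.png

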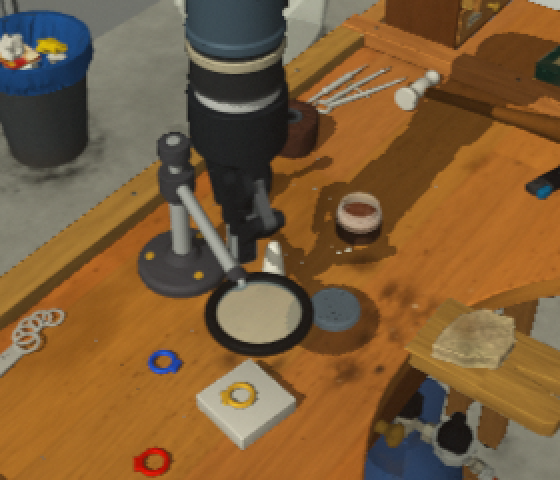

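The scene crop shows the lens at (259,313), still about 5° short of the ring at (240,394), as the estimates say too. I'll push the last 5° slowly, then back off.

Call:
step_arm(moves=[[[0.003,-0.0005,0],[0,0,1.5]],[[0.003,-0.0005,0],[0,0,1.5]],[[0.002,-0.0003,0],[0,0,1]],[[0.002,-0.0003,0],[0,0,1]],[[0,0,0],[0,0,0]]])

```text
time: 10.6
tool_pos: [0.5391, 0.1222, 0.0714]
tool_rot: [2.787, 1.45, 0.0]
force: [-0.2, -0.9, 0.0]
gripper_width: 0.001
grip_force: 0.2
```

Call:
step_arm(moves=[[[-0.005,0,0],[0,0,0]],[[-0.015,0,0],[0,0,0]],[[-0.02,0,0],[0,0,0]],[[-0.02,0,0],[0,0,0]],[[-0.02,0,0],[0,0,0]]])

```text
time: 11.02
tool_pos: [0.4924, 0.0559, 0.0714]
tool_rot: [-2.786, -1.452, -0.0]
force: [-0.3, 0.3, 0.1]
gripper_width: 0.001
grip_force: 0.0
```

```bash
python3 m.py 5
```

```text
scene lens_center [([0.49, 0.177, 0.109], 0.67)]
scene rod_middle [([0.565, 0.129, 0.108], 0.87)]
scene gold_ring [([0.51, 0.264, -0.001], 0.47), ([0.484, 0.172, 0.017], 0.43)]
scene lever_ball [([0.617, 0.011, 0.142], 0.88)]
scene stand [([0.632, 0.076, 0.003], 0.96)]
top lens_center [([0.49, 0.175, 0.109], 0.92)]
top rod_middle [([0.568, 0.129, 0.114], 0.62)]
top gold_ring [([0.51, 0.256, -0.004], 0.63), ([0.573, 0.178, 0.004], 0.5)]
top lever_ball [([0.618, 0.008, 0.145], 0.8), ([0.57, 0.128, 0.108], 0.39)]
top stand [([0.638, 0.078, 0.004], 0.65)]
{'time': 11.617, 'tool_pos': [0.493, 0.057, 0.071], 'force': [-0.623, 0.01, 0.327], 'qpos': [-0.02, -0.014, -0.226, 1.358, 0.0, 2.161]}
```

The lens is now about 4 mm from the ring's centre, from both cameras, and at rest. For the lever I'll lift, turn the tool to face the ball's far side, and travel above everything.

Call:
step_arm(moves=[[[0,0,-0.03],[0,0,0]],[[0,0,-0.035],[0,0,0]],[[0,0,-0.035],[0,0,0]],[[0,0,-0.03],[0,0,0]],[[0,0,0],[0,0,-5]]])

```text
time: 12.03
tool_pos: [0.4969, 0.0566, 0.2093]
tool_rot: [2.714, 1.57, 0.017]
force: [1.2, -0.2, 1.0]
gripper_width: 0.0
grip_force: 0.0
```

Call:
step_arm(moves=[[[0,0,0],[0,0,-7]],[[0,0,0],[0,0,-7]],[[0,0,0],[0,0,-7]],[[0,0,0],[0,0,-7]],[[0,0,0],[0,0,-7]]])

```text
time: 12.45
tool_pos: [0.4932, 0.0567, 0.2014]
tool_rot: [-2.115, -2.323, -0.0]
force: [-1.1, 0.5, 0.5]
gripper_width: -0.005
grip_force: 0.0
```

Call:
step_arm(moves=[[[0,0,0],[0,0,-7]],[[0,0,0],[0,0,-7]],[[0,0,0],[0,0,-7]],[[0,0,0],[0,0,-7]],[[0,0,0],[0,0,-7]]])

```text
time: 12.87
tool_pos: [0.4932, 0.0567, 0.2014]
tool_rot: [-1.319, -2.851, 0.0]
force: [-0.3, -0.5, -0.6]
gripper_width: 0.004
grip_force: 0.0
```

Call:
step_arm(moves=[[[0,0,0],[0,0,-7]],[[0,0,0],[0,0,-7]],[[0,0,0],[0,0,-7]],[[0,0,0],[0,0,-7]],[[0,0,0],[0,0,0]]])

```text
time: 13.28
tool_pos: [0.4931, 0.0567, 0.2013]
tool_rot: [-0.596, -3.084, -0.0]
force: [0.9, 0.6, -0.2]
gripper_width: -0.001
grip_force: 0.0
```

Call:
step_arm(moves=[[[-0.034,0,0],[0,0,0]],[[-0.034,0,0],[0,0,0]],[[-0.034,0,0],[0,0,0]],[[-0.034,0,0],[0,0,0]],[[-0.034,0,0],[0,0,0]]])

```text
time: 13.7
tool_pos: [0.652, -0.0076, 0.2012]
tool_rot: [0.604, 3.083, 0.0]
force: [0.5, -0.1, 0.6]
gripper_width: 0.002
grip_force: 0.0
```

```bash
python3 - <<'E'
from proj import *
import cv2
f=bot.grab_frame("top")
s=bot.sense();R=Ro.from_rotvec(s["tool_rot"]);P=np.array(s["tool_pos"])
print(np.round(P,4),np.round(R.as_matrix(),3).tolist(),np.round(s["qpos"],2),s["time"])
print("to start, tool axes:",np.round(R.inv().apply(np.array([.657,.0066,.108])-P),4))
E
```

```text
[ 0.6577 -0.011   0.1956] [[-0.925, 0.38, 0.0], [0.38, 0.925, -0.002], [-0.001, -0.001, -1.0]] [-0.12  0.41  0.51  1.67 -0.    0.27] 13.75
to start, tool axes: [0.0074 0.0161 0.0876]
```

Call:
step_arm(moves=[[[0.007,0.016,0],[0,0,0]],[[0,0,0.02],[0,0,-5]],[[0,0,0.025],[0,0,0]],[[0,0,0.025],[0,0,0]],[[0,0,0.018],[0,0,0]]])

```text
time: 14.17
tool_pos: [0.6492, 0.0107, 0.1107]
tool_rot: [-0.468, -3.104, 0.0]
force: [0.1, 0.2, -1.6]
gripper_width: 0.001
grip_force: 0.0
```

```bash
python3 m.py 6
```

```text
scene lens_center [([0.488, 0.177, 0.113], 0.93), ([0.616, 0.012, 0.144], 0.54), ([0.565, 0.126, 0.107], 0.28)]
scene rod_middle [([0.566, 0.127, 0.106], 0.66)]
scene gold_ring [([0.487, 0.173, 0.019], 0.63), ([0.574, 0.182, 0.001], 0.56), ([0.511, 0.261, -0.001], 0.42)]
scene lever_ball [([0.617, 0.011, 0.144], 0.88)]
scene stand [([0.637, 0.076, 0.001], 0.61), ([0.528, -0.069, -0.0], 0.53)]
top lens_center [([0.49, 0.175, 0.108], 0.83), ([0.641, 0.078, 0.003], 0.35)]
top rod_middle [([0.567, 0.13, 0.114], 0.76)]
top gold_ring [([0.574, 0.176, -0.001], 0.53)]
top lever_ball []
top stand [([0.638, 0.078, 0.002], 0.96)]
{'time': 14.767, 'tool_pos': [0.651, 0.01, 0.115], 'force': [0.443, -0.529, -0.385], 'qpos': [-0.087, 0.375, 0.303, 1.497, -0.0, 0.21]}
```

View pics/scene6.png

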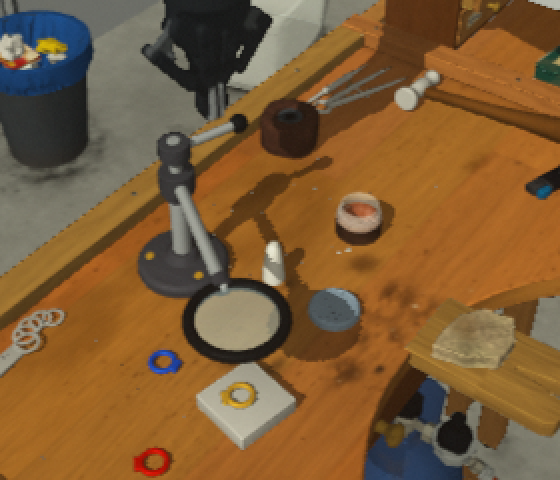

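The fingertip, at (212,118), stands just behind the lever ball at (238,122). I'll lower it 6 mm, approach, and follow the lever round.

Call:
step_arm(moves=[[[0,0,0.006],[0,0,0]],[[0.005,0.001,0],[0,0,0]],[[0.005,0,0],[0,0,0]],[[0.003,-0.001,0],[0,0,3]],[[0.003,-0.001,0],[0,0,3]]])

```text
time: 15.18
tool_pos: [0.6342, 0.0145, 0.1071]
tool_rot: [0.63, 3.078, 0.0]
force: [2.1, 0.3, -0.5]
gripper_width: -0.002
grip_force: 0.8
```

Call:
step_arm(moves=[[[0.0033,-0.0011,0],[0,0,3]],[[0.0033,-0.0011,0],[0,0,3]],[[0.0033,-0.0011,0],[0,0,3]],[[0.0033,-0.0011,0],[0,0,3]],[[0.0033,-0.0011,0],[0,0,3]]])

```text
time: 15.6
tool_pos: [0.6176, 0.0178, 0.1073]
tool_rot: [1.026, 2.968, 0.002]
force: [1.6, -0.3, -0.8]
gripper_width: -0.005
grip_force: 0.9
```

Call:
step_arm(moves=[[[0.0033,-0.0011,0],[0,0,3]],[[0.0033,-0.0011,0],[0,0,3]],[[0.0033,-0.0011,0],[0,0,3]],[[0.0033,-0.0011,0],[0,0,3]],[[0.0033,-0.0011,0],[0,0,3]]])

```text
time: 16.02
tool_pos: [0.6021, 0.025, 0.1076]
tool_rot: [1.405, 2.808, 0.001]
force: [2.2, -0.3, -0.8]
gripper_width: -0.003
grip_force: 0.8
```

```bash
cat > lv.py <<'E'
from proj import *
A=np.array([.639,.077])
for c in("scene","top"):
    bot.grab_frame(c)
    for d in bot.spot_point("lever_ball",c)+bot.spot_point("lens_center",c):
        p=np.array(d["point"]);v=p[:2]-A;print(c,p.round(3),round(d["confidence"],2),"phi",np.degrees(np.arctan2(v[1],-v[0])).round(1),"r",np.hypot(*v).round(3))
s=bot.sense();P=np.array(s["tool_pos"]);R=Ro.from_rotvec(s["tool_rot"]).as_matrix();v=P[:2]-A
print("tcp",P.round(4),"tool yaw phi",np.degrees(np.arctan2(R[0,0],R[1,0])).round(1),"u,n:",(-v@R[:2,1]).round(4),(v@R[:2,0]).round(4),s["time"],np.round(s["force"],1))
E
python3 lv.py
```

```text
scene [0.586 0.035 0.145] 0.95 phi -38.3 r 0.068
scene [0.491 0.176 0.112] 0.78 phi 33.9 r 0.178
top [0.491 0.177 0.108] 0.61 phi 34.0 r 0.179
tcp [0.6015 0.0248 0.1073] tool yaw phi -37.0 u,n: 0.0614 -0.0191 16.3167 [ 0.1 -0.9  0.3]
```

The lever follows, now at about -38°, and the lens has stayed put. Going on.

Call:
step_arm(moves=[[[0.0033,-0.001,0],[0,0,3]],[[0.0033,-0.001,0],[0,0,3]],[[0.0033,-0.001,0],[0,0,3]],[[0.0033,-0.001,0],[0,0,3]],[[0.0033,-0.001,0],[0,0,3]]])

```text
time: 16.73
tool_pos: [0.5896, 0.0359, 0.1074]
tool_rot: [1.759, 2.601, -0.0]
force: [1.8, -0.7, -1.5]
gripper_width: -0.001
grip_force: 0.7
```

Call:
step_arm(moves=[[[0.0033,-0.001,0],[0,0,3]],[[0.0033,-0.001,0],[0,0,3]],[[0.0033,-0.001,0],[0,0,3]],[[0.0033,-0.001,0],[0,0,3]],[[0.0033,-0.001,0],[0,0,3]]])

```text
time: 17.15
tool_pos: [0.5803, 0.0502, 0.1075]
tool_rot: [2.084, 2.349, -0.0]
force: [1.5, -1.1, -0.0]
gripper_width: 0.002
grip_force: 0.7
```

Call:
step_arm(moves=[[[0.0033,-0.001,0],[0,0,3]],[[0.0033,-0.001,0],[0,0,3]],[[0.0033,-0.001,0],[0,0,3]],[[0.0033,-0.001,0],[0,0,3]]])

```text
time: 17.48
tool_pos: [0.5756, 0.0631, 0.1074]
tool_rot: [2.318, 2.119, -0.001]
force: [1.5, -1.8, -0.8]
gripper_width: -0.0
grip_force: 0.7
```

```bash
python3 lv.py
```

```text
scene [0.575 0.085 0.144] 0.92 phi 7.4 r 0.065
scene [0.489 0.177 0.112] 0.74 phi 33.7 r 0.18
scene [ 0.528 -0.065  0.002] 0.67 phi -52.1 r 0.18
top [0.49  0.173 0.108] 0.81 phi 32.9 r 0.177
tcp [0.575  0.0637 0.1073] tool yaw phi 4.9 u,n: 0.0626 -0.0187 17.7833 [ 0.  -0.7 -0.6]
```

Call:
step_arm(moves=[[[0.0017,-0.0005,0],[0,0,1.5]],[[0.0017,-0.0005,0],[0,0,1.5]],[[0.0017,-0.0005,0],[0,0,1.5]]])

```text
time: 18.03
tool_pos: [0.5743, 0.0683, 0.1073]
tool_rot: [2.398, 2.028, -0.001]
force: [-0.7, -1.5, -0.3]
gripper_width: -0.001
grip_force: 0.6
```

Call:
step_arm(moves=[[[0.0017,-0.0005,0],[0,0,1.5]],[[0.0017,-0.0005,0],[0,0,1.5]]])

```text
time: 18.2
tool_pos: [0.5738, 0.07, 0.1073]
tool_rot: [2.449, 1.962, -0.006]
force: [-0.3, -8.2, 0.5]
gripper_width: 0.003
grip_force: 3.8
```

```bash
python3 lv.py
```

```text
scene [0.573 0.09  0.146] 0.62 phi 11.2 r 0.068
scene [0.489 0.176 0.109] 0.54 phi 33.5 r 0.179
scene [0.489 0.174 0.111] 0.69 phi 33.0 r 0.179
top [0.489 0.175 0.11 ] 0.84 phi 33.1 r 0.179
tcp [0.5738 0.0698 0.1073] tool yaw phi 12.5 u,n: 0.0621 -0.0211 18.5 [-0.6 -5.7  0.3]
```

The force rises to 8 N at about 11°, which is the expected stop. I'll nudge once more, then retreat sideways and up.

Call:
step_arm(moves=[[[0.0015,0,0],[0,0,0]],[[0,0,0],[0,0,0]],[[0,0,0],[0,0,0]],[[0,0,0],[0,0,0]]])

```text
time: 18.83
tool_pos: [0.5738, 0.07, 0.1073]
tool_rot: [2.447, 1.962, -0.009]
force: [-0.8, -7.7, 1.0]
gripper_width: 0.001
grip_force: 3.9
```

Call:
step_arm(moves=[[[-0.005,0,0],[0,0,0]],[[-0.015,0,0],[0,0,0]],[[-0.02,0,0],[0,0,0]],[[-0.02,0,0],[0,0,0]],[[0,0,-0.025],[0,0,0]]])

```text
time: 19.25
tool_pos: [0.5558, 0.0131, 0.1259]
tool_rot: [-2.446, -1.958, 0.016]
force: [-0.1, 0.1, -0.8]
gripper_width: 0.004
grip_force: 0.0
```

Call:
step_arm(moves=[[[0,0,-0.03],[0,0,0]],[[0,0,-0.03],[0,0,0]],[[-0.03,-0.02,0],[0,0,0]],[[-0.03,-0.02,0],[0,0,0]],[[0,0,0],[0,0,0]]])

```text
time: 19.67
tool_pos: [0.5056, -0.0371, 0.1928]
tool_rot: [-2.452, -1.962, 0.005]
force: [-0.4, 0.2, -0.4]
gripper_width: -0.0
grip_force: 0.0
```

```bash
python3 lv.py; python3 m.py 7 | grep -E "ring|time"
```

```text
scene [0.573 0.094 0.146] 0.68 phi 14.1 r 0.068
scene [0.49  0.177 0.112] 0.74 phi 33.8 r 0.18
top [0.571 0.128 0.113] 0.65 phi 37.0 r 0.085
top [0.576 0.086 0.144] 0.56 phi 8.5 r 0.064
top [0.491 0.176 0.111] 0.8 phi 33.8 r 0.178
tcp [ 0.5098 -0.0339  0.1923] tool yaw phi 12.4 u,n: 0.1023 -0.1361 19.9667 [-0.1  1.1  0.5]
scene gold_ring [([0.511, 0.26, -0.003], 0.62), ([0.483, 0.177, 0.018], 0.61), ([0.573, 0.185, 0.0], 0.43)]
top gold_ring [([0.509, 0.256, -0.002], 0.61), ([0.574, 0.178, 0.003], 0.44), ([0.576, 0.088, 0.146], 0.38)]
{'time': 20.567, 'tool_pos': [0.509, -0.034, 0.192], 'force': [0.136, -0.367, 0.675], 'qpos': [-0.199, 0.008, 0.036, 1.599, 0.0, 1.59]}
```

View pics/top7.png

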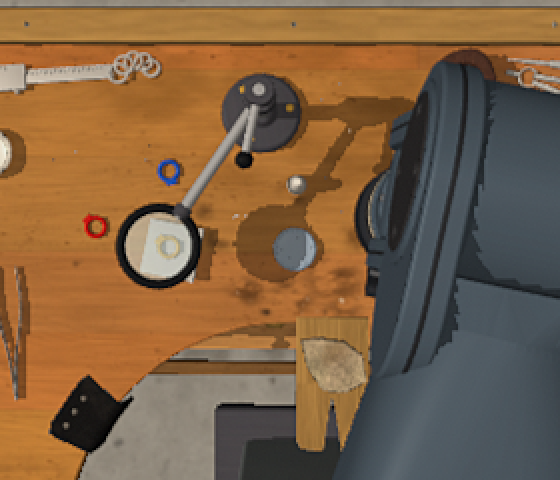

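The top picture shows the lens at (160,246) over the ring at (168,247); allowing for parallax, the true offset is about 3 mm. The lever ball, at (243,160), is at its stop. The robot is clear and the other things stand where they were, so I'm handing in.

```bash
python3 -c "
from rig import bot
print(bot.finish_job())"
```

```text
the job is handed in; nothing more can be done
None
```

The job is handed in, with no verdict returned: the lens rests about 3 to 4 mm from the ring's centre, and the lever was then pushed clockwise until it blocked at about 8 N, which I take to be its stop (joint angle not read directly). My first push passed over the rod without moving anything, and nothing else appears to have moved.

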